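Feed the coil carrier through the guard flap of the test box

TASK

With the push stick, slide the carrier of wound bobbins in through the flap of the test box, on through the drag of the side springs, until it bottoms on the contact studs at the far end; press it firmly home for a moment but never ram the studs. Then draw the stick out so that the flap hangs shut, and lay the stick flat on the bench, clear of the box. The gripper itself must not touch the carrier or the flap, and the other things on the bench stay where they are.

Things in the scene. Friction and masses are not known exactly. Their poses are not given: they have to be found in the camera images.
- test_box: Fixed coil-test box, 290 x 112 mm, 75 mm high: open infeed, then a hinged flap and a covered chamber with grey sides and clear lid (lid underside 72 mm above the bench). Origin on the bench under the shut flap, mid-width; own +x is the feed direction, into the chamber; z up. Its 6 mm base plate, from x = -151 to +139 mm, is the sliding floor.
- infeed (a point): Outer end of the infeed, mid-width, on the sliding floor (box x = -150 mm), axes as the box. From here the infeed is open above; rails 14 mm high either side, 96 mm apart, narrow from box x = -62 mm to 70 mm apart at the flap. The chamber's channel is 70 mm wide, with thin lips over the carrier's plate edges.
- carrier: Loose brown test carrier, 80 mm long (own x) by 66 mm wide, 29 mm high, 0.3 to 0.7 kg: an 8 mm plate with four wound copper bobbins. Origin at the centre of its underside; +x is its nose, which starts towards the flap.
- push_pad (a point): Mid-point of the flat rear face of the carrier's push pad, 18 mm above its underside (40 mm behind the carrier's origin); axes as the carrier. The pad is 26 mm wide and reaches from the plate to 29 mm above the underside: push here.
- push_stick: Loose push stick, 0.12 kg: straight wooden bar 150 mm long, 16 mm wide, 14 mm high, with an upright wooden hand grip 44 mm long (along the bar), 20 mm wide, 52 mm high from the underside. Origin on the underside, below the middle of the grip; own +x runs along the bar to the nose, z up. It lies flat on the bench, grip upright.
- stick_nose (a point): Middle of the flat nose of the stick, 125 mm ahead of the stick's origin and 7 mm above its underside; axes as the stick.
- flap (a joint): Angle of the check flap, rad: 0 hanging shut, up to 1.5 swung up and inward. Clear sheet with steel edge, 84 mm wide, 0.09 kg, hinged at the top on a rod 63 mm above the bench, lower edge 12 mm above the bench; falls shut by its weight. Behind the carrier it drops fully shut only once its origin is about 65 mm past the flap.
- flap_notch (a point): Top middle of the notch in the shut flap, 37 mm above the bench, axes as the box. The notch is 32 mm wide and open below: the stick's bar passes through it, the hand grip does not.
- side_springs (a point): Mid-width between two sprung copper leaves on the chamber's sides, on the sliding floor (box x = 91 mm), axes as the box. From a carrier nose at box x = 68 mm on they squeeze the carrier's sides: pushing against them takes about 3 to 10 N, and they hold the carrier where it is left.
- contact_block: Black block fixed at the far end of the chamber, origin on the sliding floor at box x = 107 mm, axes as the box. Two rigid brass studs stand out of it, clamped each time at an unknown depth, faces between box x = 107 and 113 mm, to be found by feel: when the carrier's nose bottoms on them the push force climbs steeply above the spring drag. Over 15 N damages the studs; 5 N is enough.
- side_cutter: Red-handled side cutters, 115 mm long, lying on the bench; bystander.
- flux_tin: Round white flux tin, 63 mm across, 22 mm high; bystander.
- spare_bobbin: One wound bobbin, 21 mm across, 20 mm high, standing on the bench; bystander.

How it is judged (in metres and radians):
On the way, in this order (a step that is already met when the one before it is completed fails the run):
1. the carrier, driven by the stick, has swung the flap up (value of joint flap above 0.4 rad and contact force between carrier and push_stick above 0.3 N), for 0.05 s.
2. the stick presses the carrier home on the contact studs with more than 3 N (contact force between carrier and contact_block above 3 N and contact force between carrier and push_stick above 3 N), for 0.2 s.
At the end, for the whole second after the job is handed in: The carrier, after being pressed on the studs, is still in the chamber (its origin more than 65.5 mm past the flap) and flat on the floor; the flap hangs shut (within 0.06 rad); the push stick lies flat and still on the bench, grip upright, touching neither box nor carrier (x of carrier in the frame of test_box above 0.0655 m and angle between carrier's own z axis and vertical below 0.05 rad and value of joint flap below 0.06 rad and contact force between push_stick and test_box below 0.05 N and contact force between push_stick and carrier below 0.05 N and height (world z) of push_stick below 0.006 m and angle between push_stick's own z axis and vertical below 0.1 rad and linear speed of push_stick below 0.02 m/s).
It fails at once if the contact studs take more than 15 N (contact force between carrier and contact_block above 15 N).
It fails at once if the gripper touches the carrier (contact force between any of the fingers, the arm and carrier above 0.3 N).
It fails at once if the gripper or arm touches the box or its flap with more than 3 N (contact force between any of the fingers, the arm and test_box above 3 N).
It fails at once if a bystander is moved more than 20 mm (distance of any of side_cutter, flux_tin, spare_bobbin from where it was at the start of the episode above 0.02 m).
It also fails if it takes over 72 s, if anything falls off the work surface, if the arm or the gripper's body presses on something with over 40 N, if the wrist force passes 120 N, or if a joint passes its speed limit or range.

ROBOT

A 6-joint arm with a two-finger parallel gripper is mounted at the origin on a cart in front of the work surface, level with it; the furniture and walls round the work are solid. World frame = base frame: x ahead of the robot, y to its left, z up, the work surface at z = 0. Lengths are in mm, angles in rad, forces in N, time in s.
With the tool pointing down it reaches from about 350 to 875 mm from the base axis. Payload 4.2 kg.
Tool frame: the origin (TCP) lies midway between the tips of the shut fingers; the grasp point (between the pads) lies 19 mm behind it; z points along the fingers, y is the line along which they close (so a half turn about z gives the same grasp; the last joint's range is limited). The gripper opens to 85 mm and grips with 20 to 120 N. Pads are 22 mm wide; open, the fingers measure 114 mm over their backs; the gripper's body (76 mm by 85 mm) begins 54 mm behind the grasp point. The pads swing forward as they close: fully open they stand 13 mm farther back than shut.
Start: joints at [1.47, 0.385, 0.008, 0, -1.194, -0.259], TCP at [220.021, 584.97, 207.812] pointing down, gripper open.
Joint ranges: [-3.14, 3.14], [-1.21, 2.06], [-1.07, 1.41], [-3.16, 2.05], [-2.99, -0.16], [-3.1, 3.1]. Speed limits (rad/s): [2.79, 2.79, 3.14, 3.14, 3.14, 3.14].

INTERFACE

Orientations are given as a unit quaternion [x, y, z, w].
In Python, from bench import arm gives the robot as it stands.
- The arm moves only by the tool send_rows, never from a script. Its argument "targets" is a list of rows, each an object of numbers: "gripper": the gripper command: -1 is fully open, 1 is shut, values between are in proportion; "x", "y", "z": the shift along the tool's x, y, z in cm; "ax", "ay", "az": the turn, a rotation vector about the tool's x, y, z in degrees. A call has 1 to 5 rows; each row shifts and turns the commanded pose from where the row before left it, along the tool's axes as they then stand; what a row does not reach is not made up. A row lasts 1/12 s, in which the tool goes at most 41.7 mm and 7.16 degrees, less where a joint would pass 70% of its speed; a pose out of reach is approached as far as the arm can. A call is refused whole if a number of a shift passes 4.17 or a number of a turn 7.16, either way. A call with a gripper value outside its range is refused whole. The fingers move at their own pace and stop on an object; the grip force is fixed at half the most. Time passes only in rows, so rows that do not move let the fingers close. It gives the time, the measured TCP pose, the force, the opening and the grip force at its end, in the units of the state.
- arm.read_state(): the state, without advancing time (a new reading comes with each control period).
- arm.get_image(name): name is "scene" or "top" or "wrist"; returns (picture, depth): 400x640x3 uint8, red, green, blue; 400x640 float32, mm along the optical axis (not along the pixel's ray), 0 where there is no reading.
- arm.camera_model(name): a dict with "fx", "fy", "cx", "cy" (pixels), "cam_to_world" (4x4, takes a point from camera to world coordinates). Camera axes: x right, y down, z forward; pixel columns grow to the right and rows downward; lengths in mm; the calibration is good to about 2 mm. A picture is of the moment at which its call begins: read the wrist's pose just before it. camera_model takes no time and is no camera call; for the wrist camera it gives the pose at the moment of the call.
- arm.job_done(): hands the job in; it is judged then, once.
Trained networks look in the newest picture that a camera, given by its name, has taken for a name from the list of things; names that differ only in an ending like _2 or _b are one class to them, and where a whole thing is asked for, a point or a joint stands for the part that bears it (a point fixed in the world has none). Each returns a list of dicts, best first, with "score" (0 to 1); they miss things now and then, are a little off and sometimes report something else, mostly with a low value. They report only what shows in the picture. A call takes as long as a camera call.
- arm.boxes_of(camera, thing): "rect" ([left, top, width, height] in pixels, round what is visible of it).
The state is a dict: "clock": time; "joints": joint angles; "joint_vel": joint speeds; "joint_efforts": joint torques, N m; "position": TCP position; "ee_rot": TCP orientation; "contact_force": force on the tool from outside, world axes, zero at the start; "wrist_torque": the same for the moment, N m; "gripper_width": finger opening in mm; "grasp_force": force on a finger pad.
Only numpy, scipy, OpenCV 4.12 (cv2) and the standard library are available. Lean on these libraries where they do the work, as an engineer would, in place of code of your own. Each camera call takes 0.05 s, during which the arm holds its last target. There are 200 camera calls.

## Working session

There is one attempt and no reset: what is moved stays moved. The work goes in short steps, Python scripts to look and compute and a tool call to move; the robot and the scene stay as the last step left them, time stands still between calls to the robot, and variables do not carry over. Pictures are saved under pics/ and viewed, at most 10 in all, crops included, and the job is handed in when it is done.

Besides the shell and the picture viewer there is one more tool, called as a command line: name --argument value ..., lists and objects as JSON in quotes. send_rows: Moves the arm, as the interface text tells. Its arguments: {"type":"object","properties":{"targets":{"type":"array"}},"required":["targets"]}

```bash
mkdir -p pics; ls
python3 - <<'E'
from bench import arm
import cv2,numpy as np
print(arm.read_state())
for c in ["top","scene"]:
    im,d=arm.get_image(c); cv2.imwrite(f"pics/{c}0.png",im[:,:,::-1]); np.savez(f"{c}0.npz",im=im,d=d)
    m=arm.camera_model(c); print(c,m)
    for t in ["test_box","carrier","push_stick","flap","side_cutter","flux_tin","spare_bobbin","contact_block"]:
        print(t,[(np.round(r["rect"]).astype(int).tolist(),round(r["score"],2)) for r in arm.boxes_of(c,t)[:2]])
E
```

```text
pics
{'clock': 0.0, 'joints': array([ 1.46960692e+00,  3.85543396e-01,  6.64032993e-03, -5.15701624e-04,
       -1.19399130e+00, -2.58626243e-01]), 'joint_vel': array([ 0.00181186, -0.00028448, -0.00090932, -0.00090912,  0.00020913,
        0.00083137]), 'joint_efforts': array([-7.57028993e-04, -3.92291379e+01,  1.88395894e+01,  4.18629214e+00,
       -4.69684484e-03, -1.38226676e-05]), 'position': array([219.80464341, 584.40100007, 206.73277466]), 'ee_rot': array([ 9.83842595e-01, -1.79032375e-01, -1.56427586e-04,  1.06461700e-03]), 'contact_force': array([0.23654904, 0.08345988, 0.22627463]), 'wrist_torque': array([ 0.00981962, -0.00427366, -0.01325724]), 'grasp_force': 0.0, 'gripper_width': 85.68314220011452}
top {'fx': 406.8942848942916, 'fy': 406.8942848942916, 'cx': 320.34081119425394, 'cy': 201.2334402324744, 'cam_to_world': array([[ 2.38964504e-02, -9.84141311e-01,  1.75769280e-01,
         3.97293006e+02],
       [-9.99662329e-01, -2.17278292e-02,  1.42523594e-02,
         1.63317442e+02],
       [-1.02072507e-02, -1.76050509e-01, -9.84328213e-01,
         9.24639522e+02],
 
[... 398 characters left out ...]
0655, 'fy': 418.1071634710655, 'cx': 308.67534868122533, 'cy': 198.65159058836255, 'cam_to_world': array([[ 7.47870009e-01, -4.76776329e-01,  4.61925082e-01,
         9.01878722e+01],
       [-6.63820937e-01, -5.31154585e-01,  5.26513599e-01,
        -3.67292526e+02],
       [-5.67559587e-03, -7.00399271e-01, -7.13728694e-01,
         8.16433800e+02],
       [ 0.00000000e+00,  0.00000000e+00,  0.00000000e+00,
         1.00000000e+00]])}
test_box [([270, 212, 115, 101], 0.92)]
carrier [([281, 220, 39, 33], 0.58)]
push_stick [([244, 184, 53, 33], 0.67)]
flap []
side_cutter [([284, 166, 32, 24], 0.76)]
flux_tin [([198, 180, 25, 21], 0.89)]
spare_bobbin [([273, 149, 2, 9], 0.5)]
contact_block []
```

Run:
```python
import cv2
a=cv2.imread("pics/top0.png")[140:290,180:460]
cv2.imwrite("pics/top0c.png",cv2.resize(a,None,fx=2.85,fy=2.85,interpolation=cv2.INTER_CUBIC))
```

```text
(no output)
```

View pics/top0c.png

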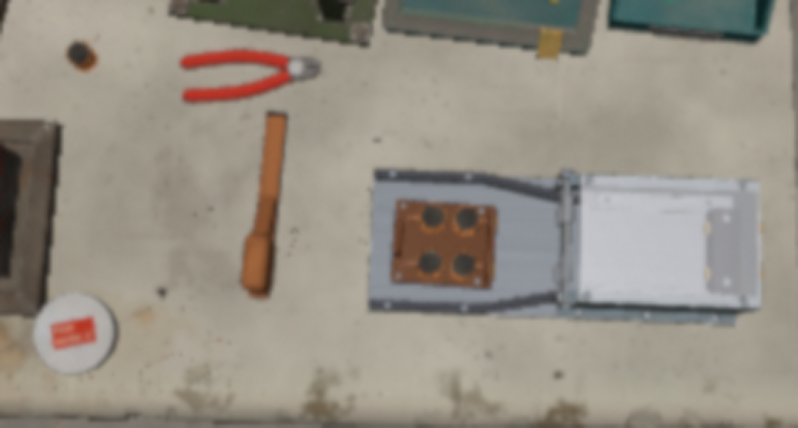

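The picture shows the stick at crop (265,200), grip end down and nose up (world +x). The box feeds to image right (world −y), the flap is at crop x≈570, and the carrier is on the infeed at (445,245). Next I turn these into world positions from depth.

```bash
cat > h.py <<'E'
import numpy as np,cv2
from bench import arm
def cloud(d,m):
    v,u=np.mgrid[:d.shape[0],:d.shape[1]]
    p=np.stack([(u-m["cx"])/m["fx"]*d,(v-m["cy"])/m["fy"]*d,d],-1)
    T=m["cam_to_world"]; return p@T[:3,:3].T+T[:3,3]
def rect(pts):
    r=cv2.minAreaRect(pts[:,:2].astype(np.float32)); return r
def snap(c,name):
    m=arm.camera_model(c); im,d=arm.get_image(c); cv2.imwrite(f"pics/{name}.png",im[:,:,::-1]); np.savez(name,im=im,d=d)
    return im,cloud(d,m),m
E
python3 - <<'E'
from h import *
z=np.load("top0.npz");m=arm.camera_model("top");P=cloud(z["d"],m);im=z["im"]
def reg(x0,y0,x1,y1,lo,hi,col=None):
    q=P[y0:y1,x0:x1]; k=(q[...,2]>lo)&(q[...,2]<hi)&(z["d"][y0:y1,x0:x1]>0)
    return q[k]
print("bench z",np.median(P[250:270,270:300,2]))
s=reg(258,170,284,252,6,70);print("stick",rect(s),len(s)); 
g=s[s[:,2]>30];print("grip",rect(g),np.median(g,0),len(g)); b=s[s[:,2]<25];print("bar",b.min(0),b.max(0))
vx,vy,x0,y0=cv2.fitLine(s[:,:2].astype(np.float32),cv2.DIST_L2,0,.01,.01).ravel();print(np.degrees(np.arctan2(vy,vx)),x0,y0)
c=reg(310,200,360,250,25,50);print("carr",rect(c),len(c))
b=reg(300,190,460,265,4,90);print("box",rect(b),len(b))
b=reg(300,190,460,265,15,90);print("box hi",rect(b),len(b))
b=reg(370,190,460,265,60,90);print("lid",rect(b),len(b),b[:,2].max())
w=arm.camera_model("wrist");print(w)
for t in ["push_stick","test_box"]:pass
def px(u,v,zz):
    T=m["cam_to_world"];r=T[:3,:3]@np.array([(u-m["cx"])/m["fx"],(v-m["cy"])/m["fy"],1]);return T[:3,3]+r*(zz-T[2,3])/r[2]
for n,cu,cv,zz in [("nose L",268,113,14),("nose R",287,113,14),("grip end",257,295,30),("car tl",398,201,14),("car bl",393,283,14),("car tr",495,207,14),("car br",493,288,14),("base tl",372,190,6),("base bl",369,309,6),("rod top",568,172,63),("rod bot",566,303,63),("lid tr",758,178,75),("lid br",760,307,75)]:
    print(n,px(180+cu/2.85,140+cv/2.85,zz).round(1))
E
```

```text
bench z -0.641522132870989
stick ((548.2597045898438, 285.43597412109375), (174.78762817382812, 49.39957046508789), 9.484020233154297) 629
grip ((489.8330993652344, 284.6001281738281), (20.06410789489746, 54.37030792236328), 86.81900024414062) [485.83464304 283.05406496  49.39192091] 220
bar [460.34759614 270.23610326   6.07776166] [632.8905375  322.83841058  24.77693514]
3.7525373 537.9199 284.0055
carr ((506.48223876953125, 141.02626037597656), (79.82889556884766, 55.914913177490234), 87.10767364501953) 347
box ((509.03289794921875, 42.57135009765625), (353.13909912109375, 150.4441375732422), 88.7491226196289) 6492
box hi ((505.1070861816406, 48.36470031738281), (300.9071044921875, 111.83155059814453), 88.7553939819336) 4259
lid ((505.18389892578125, -16.0238037109375), (147.74237060546875, 105.27535247802734), 89.11582946777344) 3092 80.25265293647988
{'fx': 290.69027133180697, 'fy': 290.69027133180697, 'cx': 318.7775895422441, 'cy': 196.19524718164593, 'cam_to_world': array([[-3.52336878e-01, -8.98582748e-01, -2.61548790e-01,
         2.86060953e+02],
       [-9.35873081e-01,  3.38134154e-01,  9.90296384e-02,
         5.59819075e+02],
       [-5.47745823e-04,  2.79668266e-01, -9.60096537e-01,
         3.74441390e+02],
       [ 0.00000000e+00,  0.00000000e+00,  0.00000000e+00,
         1.00000000e+00]])}
nose L [607.9 284.1  14. ]
nose R [608.3 268.8  14. ]
grip end [460.3 284.1  30. ]
car tl [538.5 177.6  14. ]
car bl [473.3 179.9  14. ]
car tr [535.4 100.5  14. ]
car br [471.2 101.5  14. ]
base tl [548.2 198.8   6. ]
base bl [453.1 198.5   6. ]
rod top [555.9  49.2  63. ]
rod bot [457.4  50.8  63. ]
lid tr [552.2 -89.9  75. ]
lid br [457.  -88.5  75. ]
```

Run:
```python
from h import *
for c in ["top","scene"]:
    P=cloud(np.load(c+"0.npz")["d"],arm.camera_model(c)).reshape(-1,3)
    A=np.array([219.8,584.4]);B=np.array([485,283]);u=(B-A)/np.linalg.norm(B-A);q=P[:,:2]-A
    t=q@u;s=abs(q@[-u[1],u[0]])
    for a in range(-100,500,50):
        k=(t>a)&(t<a+50)&(s<110);print(c,a,k.sum(),P[k,2].max().round() if k.any() else None)
```

```text
top -100 656 -809.0
top -50 1029 313.0
top 0 1945 405.0
top 50 580 -16.0
top 100 726 3.0
top 150 1044 4.0
top 200 1300 24.0
top 250 1709 26.0
top 300 2007 5.0
top 350 2107 53.0
top 400 2098 53.0
top 450 2073 38.0
scene -100 157 -808.0
scene -50 1038 527.0
scene 0 4820 544.0
scene 50 522 -11.0
scene 100 775 5.0
scene 150 1019 7.0
scene 200 1368 28.0
scene 250 1595 28.0
scene 300 1829 8.0
scene 350 1793 56.0
scene 400 1909 56.0
scene 450 1780 40.0
```

send_rows --targets '[{"x":3.5,"y":1.9,"gripper":-1},{"x":3.5,"y":1.9,"gripper":-1},{"x":3.5,"y":1.9,"gripper":-1},{"x":3.5,"y":1.9,"gripper":-1},{"x":3.5,"y":1.9,"gripper":-1}]'

```text
$.targets[0]: bad value
```

send_rows --targets '[{"x":3.5,"y":1.9,"gripper":-1},{"x":3.5,"y":1.9,"gripper":-1},{"x":3.5,"y":1.9,"gripper":-1},{"x":3.5,"y":1.9,"gripper":-1},{"x":3.5,"y":1.9,"gripper":-1}]'

```text
$.targets[0]: bad value
```

send_rows --targets '[{"az":-6,"z":2,"gripper":-1},{"az":-6,"z":2,"gripper":-1},{"az":-6,"z":2,"gripper":-1},{"gripper":-1},{"gripper":-1}]'

```text
$.targets[0]: bad value
```

Run:
```python
from h import *
s=arm.read_state();print(s["clock"],s["position"],s["ee_rot"],s["joints"],s["contact_force"])
im,P,m=snap("wrist","w1")
T=m["cam_to_world"]
x=-1
for t in ["push_stick","test_box","carrier","flap"]:
    print(t,[(np.round(r["rect"]).astype(int).tolist(),round(r["score"],2)) for r in arm.boxes_of("wrist",t)[:2]])
```

```text
0.9 [220.01603999 584.97566743 207.82584033] [ 9.83863108e-01 -1.78922847e-01 -1.43083613e-06 -8.31090041e-07] [ 1.46960842e+00  3.84694581e-01  7.92785447e-03 -2.92746656e-06
 -1.19402772e+00 -2.58594058e-01] [-1.07404847 -0.07221818 -0.24796866]
push_stick []
test_box []
carrier []
flap []
```

View pics/w1.png

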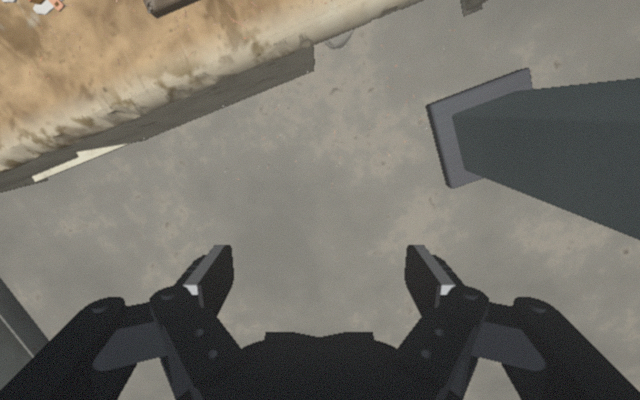

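The picture shows only the floor and bench edge, because the arm did not move: the rows were refused, probably for missing keys. I'll send full rows.

send_rows --targets '[{"x":3.5,"y":1.9,"z":0,"ax":0,"ay":0,"az":0,"gripper":-1},{"x":3.5,"y":1.9,"z":0,"ax":0,"ay":0,"az":0,"gripper":-1},{"x":3.5,"y":1.9,"z":0,"ax":0,"ay":0,"az":0,"gripper":-1},{"x":3.5,"y":1.9,"z":0,"ax":0,"ay":0,"az":0,"gripper":-1},{"x":3.5,"y":1.9,"z":0,"ax":0,"ay":0,"az":0,"gripper":-1}]'

```text
clock: 1.57
position: [351.2, 433.0, 208.0]
ee_rot: [0.984, -0.179, 0.0, -0.0]
contact_force: [0.0, 0.5, 0.6]
gripper_width: 85.7
grasp_force: 0.0
```

send_rows --targets '[{"x":3.5,"y":1.9,"z":0,"ax":0,"ay":0,"az":0,"gripper":-1},{"x":3.5,"y":1.9,"z":0,"ax":0,"ay":0,"az":0,"gripper":-1},{"x":3.5,"y":1.9,"z":0,"ax":0,"ay":0,"az":0,"gripper":-1},{"x":3.5,"y":1.9,"z":0,"ax":0,"ay":0,"az":0,"gripper":-1},{"x":3.5,"y":1.9,"z":0,"ax":0,"ay":0,"az":0,"gripper":-1}]'

```text
clock: 1.98
position: [481.7, 282.3, 208.2]
ee_rot: [0.984, -0.179, 0.0, -0.0]
contact_force: [0.6, 1.2, 0.5]
gripper_width: 85.5
grasp_force: 0.0
```

send_rows --targets '[{"x":0,"y":0,"z":2,"ax":0,"ay":0,"az":-6,"gripper":-1},{"x":0,"y":0,"z":2,"ax":0,"ay":0,"az":-6,"gripper":-1},{"x":0,"y":0,"z":2,"ax":0,"ay":0,"az":-6,"gripper":-1},{"x":0,"y":0,"z":0,"ax":0,"ay":0,"az":0,"gripper":-1},{"x":0,"y":0,"z":0,"ax":0,"ay":0,"az":0,"gripper":-1}]'

```text
clock: 2.4
position: [480.5, 283.4, 147.3]
ee_rot: [1.0, -0.024, -0.001, 0.001]
contact_force: [-0.8, 0.3, 0.7]
gripper_width: 85.3
grasp_force: 0.0
```

Run:
```python
from h import *
s=arm.read_state();print(s["clock"],s["position"],s["ee_rot"],s["joints"],s["contact_force"])
im,P,m=snap("wrist","w2")
for t in ["push_stick","test_box","carrier","flap"]:
    print(t,[(np.round(r["rect"]).astype(int).tolist(),round(r["score"],2)) for r in arm.boxes_of("wrist",t)[:2]])
```

```text
2.4 [480.54115289 283.44275279 147.34928032] [ 9.99708955e-01 -2.41002758e-02 -5.69597533e-04  9.25705063e-04] [ 8.23635314e-01  3.24293260e-01 -2.45563439e-01  4.39896126e-04
 -1.00308162e+00  6.98718833e-01] [-0.83493668  0.27328538  0.68620056]
push_stick [([301, 42, 25, 165], 0.78), ([390, 86, 250, 122], 0.74)]
test_box [([391, 86, 246, 123], 0.87)]
carrier [([407, 119, 94, 65], 0.73)]
flap [([535, 100, 65, 96], 0.62)]
```

View pics/w2.png

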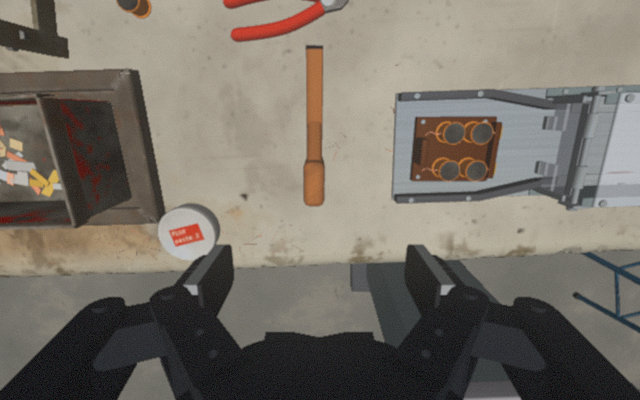

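The picture shows the stick at px x 314, from nose row 46 to grip rear row 206, the box at right with the carrier at (455,148), and the flux tin at (190,232).

```bash
cat >> h.py <<'E'
def ray(m,u,v,zz):
    T=m["cam_to_world"];r=T[:3,:3]@np.array([(u-m["cx"])/m["fx"],(v-m["cy"])/m["fy"],1]);return (T[:3,3]+r*(zz-T[2,3])/r[2]).round(1)
E
python3 - <<'E'
from h import *
m=arm.camera_model("wrist");z=np.load("w2.npz");P=cloud(z["d"],m);im=z["im"]
def reg(x0,y0,x1,y1,lo,hi):
    q=P[y0:y1,x0:x1];return q[(q[...,2]>lo)&(q[...,2]<hi)]
print("bench",np.median(P[220:240,240:290,2]))
s=reg(295,35,335,215,6,70)
g=s[s[:,2]>45];print("griptop",rect(g),np.median(g,0),g.min(0),g.max(0))
b=s[(s[:,2]<20)&(s[:,2]>10)];print("bar",rect(b),b.min(0),b.max(0))
for n,u,v,zz in [("nl",306.5,46,14),("nr",322,46,14),("grip bl",305,205,40),("gr",324,205,40)]:print(n,ray(m,u,v,zz))
t=reg(155,200,222,265,15,30);print("tin",rect(t))
c=reg(405,110,505,190,11,17);print("carr plate",rect(c),len(c),np.median(c,0))
c=reg(405,110,505,190,25,40);print("carr top",rect(c),np.median(c,0))
f=reg(385,80,580,212,4,9);print("floor",rect(f),f.min(0),f.max(0),np.median(f,0))
r=reg(385,80,580,212,17,24);print("rails",r.min(0),r.max(0))
for lo,hi in [(503,530)]:pass
# rail inner faces per y slice
for y in range(70,200,20):
    k=r[abs(r[:,1]-y)<6];l=k[k[:,0]<506,0];h=k[k[:,0]>506,0]
    if len(l) and len(h):print(y,l.min(),l.max(),h.min(),h.max())
f=reg(530,80,639,215,58,90);print("flaptop",rect(f),f.min(0),f.max(0))
E
```

```text
bench 2.5718783552992477
griptop ((486.6937561035156, 289.8368225097656), (19.748666763305664, 43.47412109375), 86.74561309814453) [488.21183576 289.90656102  53.71922062] [464.72805707 279.12563091  45.17574339] [508.46708476 300.57539012  56.48859045]
bar ((557.1761474609375, 286.6380920410156), (17.64644432067871, 107.74474334716797), 88.07003784179688) [503.03720546 276.0151719   12.30510748] [611.16525086 297.1509978   19.97432242]
nl [611.7 290.5  14. ]
nr [611.1 276.   14. ]
grip bl [463.2 299.5  40. ]
gr [462.4 280.6  40. ]
tin ((431.15966796875, 434.7803649902344), (68.72542572021484, 62.66916275024414), 77.62950134277344)
carr plate ((502.4700622558594, 135.94126892089844), (102.19863891601562, 75.18437194824219), 87.35511016845703) 2156 [508.60181395 158.37843116  15.93322142]
carr top ((507.9967956542969, 145.96534729003906), (81.6507339477539, 56.76367950439453), 87.51351928710938) [511.96873965 140.53715607  35.90303017]
floor ((505.98760986328125, 118.5840835571289), (190.4590606689453, 137.16473388671875), 88.4953842163086) [438.82086111  21.8101592    4.00443897] [57
[... 194 characters left out ...]
5434849762837 546.1915392994758 555.9202004114534
90 457.8163500158597 467.7912010618657 550.841277415823 560.4590431437141
110 454.0479984209145 505.8436892977966 506.0763433503922 565.0173500146591
130 453.42177185969473 505.25015732370997 507.06998548127484 564.9929993508682
150 453.71485827654635 504.2233439317562 506.22403949140835 565.4225713009923
170 454.5210843655698 505.9478881640292 506.0182288524866 565.852721694399
190 454.38393209157385 505.4653144197792 506.00888398439855 565.9640443186313
flaptop ((509.93621826171875, 42.72135543823242), (105.21096801757812, 55.1478157043457), 6.713272571563721) [455.35660089   9.37087619  58.00679348] [561.24705701  64.82145877  80.44820184]
```

send_rows --targets '[{"x":0.6,"y":-0.6,"z":2.6,"ax":0,"ay":0,"az":0,"gripper":-1},{"x":0,"y":0,"z":2.5,"ax":0,"ay":0,"az":0,"gripper":-1},{"x":0,"y":0,"z":2.5,"ax":0,"ay":0,"az":0,"gripper":-1},{"x":0,"y":0,"z":2.5,"ax":0,"ay":0,"az":0,"gripper":-1},{"x":0,"y":0,"z":2.5,"ax":0,"ay":0,"az":0,"gripper":-1}]'

```text
clock: 3.07
position: [487.5, 290.4, 21.8]
ee_rot: [1.0, -0.023, 0.001, -0.001]
contact_force: [-0.1, -0.0, 0.0]
gripper_width: 85.3
grasp_force: 0.0
```

send_rows --targets '[{"x":0,"y":0,"z":0,"ax":0,"ay":0,"az":0,"gripper":0.2},{"x":0,"y":0,"z":0,"ax":0,"ay":0,"az":0,"gripper":0.5},{"x":0,"y":0,"z":0,"ax":0,"ay":0,"az":0,"gripper":1},{"x":0,"y":0,"z":0,"ax":0,"ay":0,"az":0,"gripper":1},{"x":0,"y":0,"z":0,"ax":0,"ay":0,"az":0,"gripper":1}]'

```text
clock: 3.48
position: [488.0, 290.6, 23.8]
ee_rot: [1.0, -0.023, 0.001, -0.001]
contact_force: [-0.9, 0.1, -0.0]
gripper_width: 25.4
grasp_force: 0.0
```

send_rows --targets '[{"x":0,"y":0,"z":0,"ax":0,"ay":0,"az":0,"gripper":1},{"x":0,"y":0,"z":0,"ax":0,"ay":0,"az":0,"gripper":1},{"x":0,"y":0,"z":0,"ax":0,"ay":0,"az":0,"gripper":1}]'

```text
clock: 3.73
position: [487.8, 290.3, 23.8]
ee_rot: [1.0, -0.023, 0.001, -0.001]
contact_force: [-1.6, -0.3, 6.2]
gripper_width: 17.8
grasp_force: 58.7
```

send_rows --targets '[{"x":0,"y":0,"z":-1,"ax":0,"ay":0,"az":0,"gripper":1},{"x":0.5,"y":-1.2,"z":-2,"ax":0,"ay":0,"az":0,"gripper":1},{"x":0.5,"y":-1.1,"z":-2,"ax":0,"ay":0,"az":0,"gripper":1},{"x":0.5,"y":-1.1,"z":-2,"ax":0,"ay":0,"az":0,"gripper":1},{"x":0.4,"y":-1.1,"z":-1,"ax":0,"ay":0,"az":0,"gripper":1}]'

```text
clock: 4.15
position: [509.4, 335.0, 105.5]
ee_rot: [1.0, -0.023, 0.002, -0.002]
contact_force: [0.3, 0.7, -1.3]
gripper_width: 17.7
grasp_force: 58.9
```

send_rows --targets '[{"x":0,"y":0,"z":0,"ax":0,"ay":0,"az":6.8,"gripper":1},{"x":0,"y":0,"z":0,"ax":0,"ay":0,"az":6.8,"gripper":1},{"x":0,"y":0,"z":0,"ax":0,"ay":0,"az":6.8,"gripper":1},{"x":0,"y":0,"z":0,"ax":0,"ay":0,"az":6.8,"gripper":1},{"x":0,"y":0,"z":0,"ax":0,"ay":0,"az":6.8,"gripper":1}]'

```text
clock: 4.57
position: [507.8, 333.6, 102.4]
ee_rot: [0.948, -0.317, -0.0, -0.0]
contact_force: [0.1, 0.4, -1.0]
gripper_width: 17.6
grasp_force: 58.9
```

send_rows --targets '[{"x":0,"y":0,"z":0,"ax":0,"ay":0,"az":6.8,"gripper":1},{"x":0,"y":0,"z":0,"ax":0,"ay":0,"az":6.8,"gripper":1},{"x":0,"y":0,"z":0,"ax":0,"ay":0,"az":6.8,"gripper":1},{"x":0,"y":0,"z":0,"ax":0,"ay":0,"az":6.8,"gripper":1},{"x":0,"y":0,"z":0,"ax":0,"ay":0,"az":6.8,"gripper":1}]'

```text
clock: 4.98
position: [507.8, 333.6, 102.4]
ee_rot: [0.814, -0.58, -0.0, -0.0]
contact_force: [0.4, 0.7, -1.3]
gripper_width: 17.4
grasp_force: 58.9
```

send_rows --targets '[{"x":0,"y":0,"z":0,"ax":0,"ay":0,"az":6.8,"gripper":1},{"x":0,"y":0,"z":0,"ax":0,"ay":0,"az":6.8,"gripper":1},{"x":0,"y":0,"z":0,"ax":0,"ay":0,"az":6.8,"gripper":1},{"x":0,"y":0,"z":0,"ax":0,"ay":0,"az":0,"gripper":1},{"x":0,"y":0,"z":0,"ax":0,"ay":0,"az":0,"gripper":1}]'

```text
clock: 5.4
position: [508.0, 333.7, 102.3]
ee_rot: [-0.702, 0.712, 0.0, 0.0]
contact_force: [0.3, -0.5, -0.8]
gripper_width: 17.5
grasp_force: 58.9
```

Run:
```python
from h import *
s=arm.read_state();print(s["clock"],s["position"],s["ee_rot"],s["joints"].round(2),s["contact_force"],s["gripper_width"])
im,P,m=snap("wrist","w3"); print(m["cam_to_world"].round(3).tolist())
```

```text
5.4 [507.9574042 333.6694806 102.2674352] [-7.01841989e-01  7.12332635e-01  8.49482227e-05  1.80741524e-04] [ 0.85  0.45 -0.18 -0.   -0.95 -0.86] [ 0.28862898 -0.5485781  -0.77521695] 17.536972352602586
[[-1.0, 0.014, 0.005, 506.296], [0.015, 0.96, 0.281, 262.361], [-0.001, 0.281, -0.96, 268.846], [0.0, 0.0, 0.0, 1.0]]
```

View pics/w3.png

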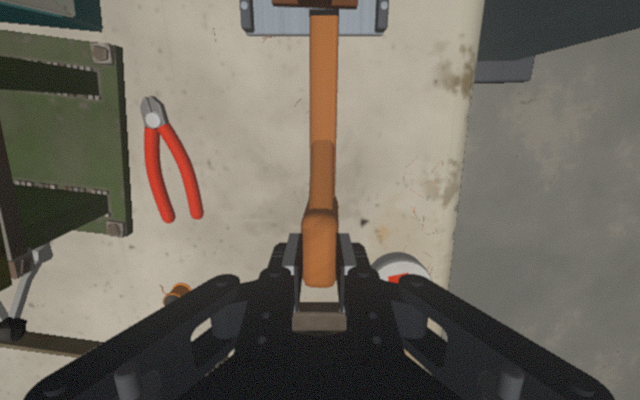

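Picture: the stick is held with its nose at (324,10) and grip at (319,250). The infeed mouth is at the top, with rails at px x 247 and 381. Now I measure the stick's pose in the hand.

Run:
```python
from h import *
m=arm.camera_model("wrist");P=cloud(np.load("w3.npz")["d"],m)
s=P[5:205,300:345].reshape(-1,3);s=s[(s[:,2]>70)&(s[:,2]<125)]
print(s.min(0),s.max(0))
b=s[s[:,1]<265]; 
for y in range(205,300,15):
    k=b[abs(b[:,1]-y)<7]
    if len(k):print(y,np.median(k,0).round(1),k[:,0].min().round(1),k[:,0].max().round(1))
k=b; A=np.c_[k[:,1],k[:,0],np.ones(len(k))];
bt=b[(b[:,1]<260)]
c=np.polyfit(bt[:,1],bt[:,2],1);print("pitch slope dz/dy",c, np.degrees(np.arctan(c[0])))
g=P[180:300,290:345].reshape(-1,3);g=g[g[:,2]>125];print("grip",rect(g),np.median(g,0),len(g),g[:,1].min(),g[:,1].max())
for u,v,zz in [(311,10,86),(338,10,86)]:print(ray(m,u,v,zz))
```

```text
[495.23869779 209.50742216  85.02845143] [514.82250598 319.60463628 117.55691211]
205 [503.4 211.1  92.5] 495.4 510.9
220 [503.5 219.7  92.4] 495.2 511.3
235 [503.6 235.   92.6] 495.7 511.7
250 [503.9 249.8  92.7] 496.3 512.1
265 [504.  261.3  92.7] 496.3 512.2
pitch slope dz/dy [5.33068818e-03 9.12351315e+01] 0.3054230414009358
grip ((510.52752685546875, 309.85736083984375), (27.2766170501709, 92.09632110595703), 9.865880012512207) [508.11829999 328.54396903 131.21776751] 3853 262.3842471558461 355.67624743042063
[509.9 208.7  86. ]
[495. 209.  86.]
```

send_rows --targets '[{"x":0,"y":0,"z":1.5,"ax":0,"ay":0,"az":0,"gripper":1},{"x":0,"y":0,"z":1.5,"ax":0,"ay":0,"az":0,"gripper":1},{"x":0,"y":0,"z":1.5,"ax":0,"ay":0,"az":0,"gripper":1},{"x":0,"y":0,"z":1.6,"ax":0,"ay":0,"az":0,"gripper":1},{"x":0,"y":0,"z":0,"ax":0,"ay":0,"az":0,"gripper":1}]'

```text
clock: 5.87
position: [506.1, 332.0, 37.6]
ee_rot: [-0.701, 0.713, 0.0, -0.003]
contact_force: [-0.4, -0.2, -0.7]
gripper_width: 17.7
grasp_force: 58.9
```

Run:
```python
from h import *
s=arm.read_state();print(s["clock"],s["position"],s["ee_rot"],s["contact_force"])
im,P,m=snap("top","t1")
_,Pw,_=snap("wrist","w4")
def reg(x0,x1,y0,y1,lo,hi,P=P):
    q=P.reshape(-1,3);return q[(q[:,0]>x0)&(q[:,0]<x1)&(q[:,1]>y0)&(q[:,1]<y1)&(q[:,2]>lo)&(q[:,2]<hi)]
for nm,Q in [("top",P),("wrist",Pw)]:
    b=reg(470,540,203,270,20,45,Q); print(nm,"bar",len(b),b.min(0).round(1),b.max(0).round(1))
    for y in range(205,275,10):
        k=b[abs(b[:,1]-y)<5]
        if len(k):print("  ",y,k[:,0].min().round(1),k[:,0].max().round(1),np.median(k[:,2]).round(1))
    for y in range(60,200,10):
        r=reg(440,580,y-5,y+5,14,26,Q);l=r[r[:,0]<480,0];h=r[r[:,0]>535,0]
        if len(l) and len(h):print("  rail",y,(np.percentile(l,[3,97])).round(1),np.percentile(h,[3,97]).round(1),((np.median(l)+np.median(h))/2).round(1))
    c=reg(470,545,90,196,25,42,Q)
    if len(c):print("  car",rect(c))
a=im[180:270,240:460,::-1];cv2.imwrite("pics/t1c.png",cv2.resize(a,None,fx=3.6,fy=3.6,interpolation=cv2.INTER_CUBIC))
```

```text
5.8667 [506.05636913 331.95622369  37.63617164] [-7.01182002e-01  7.12974335e-01  2.58540873e-04 -3.36616303e-03] [-0.42204891 -0.2451548  -0.72138149]
top bar 219 [492.  206.5  21.3] [509.2 269.4  31.2]
   205 492.0 508.0 27.2
   215 492.1 507.9 27.3
   225 492.0 507.6 26.9
   235 493.6 507.4 27.1
   245 493.4 507.1 26.7
   255 493.1 509.2 27.5
   265 493.0 509.1 27.0
  rail 60 [460.8 468.7] [543.5 550.7] 506.2
  rail 70 [459.3 467.2] [545.7 552.9] 506.0
  rail 80 [458.  464.8] [548.2 555.9] 506.3
  rail 90 [455.6 462.5] [550.1 558.3] 506.0
  rail 100 [453.3 478.1] [552.4 560.2] 507.2
  rail 110 [451.  479.6] [536.5 560.9] 506.9
  rail 120 [452.6 479.7] [543.6 561. ] 507.5
  rail 130 [452.5 478.2] [547.  563.1] 507.6
  rail 140 [452.2 478. ] [537.1 562.7] 507.4
  rail 150 [452.  477.8] [547.8 562.4] 507.4
  rail 160 [451.9 478.8] [536.6 562.4] 507.0
  rail 170 [451.8 477.4] [537.3 562.2] 506.7
  rail 180 [453.5 478.4] [538.2 561.7] 507.9
  rail 190 [453.3 460.1] [556.7 564.4] 507.4
  car ((505.27410888671875, 141.47293090820312), (55.80938720703125, 77.44802856445312), 1.3913815021514893)
wrist bar 3357 [493.6 208.5  20.2] [511.3 269.9  32.7]
   205 494.2 510.3 29.8
   215 493.6 510.4 30.0
   225 494.6 510.3 30.0
   235 494.6 510.6 30.0
   245 495.3 510.8 30.1
   255 495.2 511.1 30.1
   265 495.2 511.3 30.2
```

View pics/t1c.png

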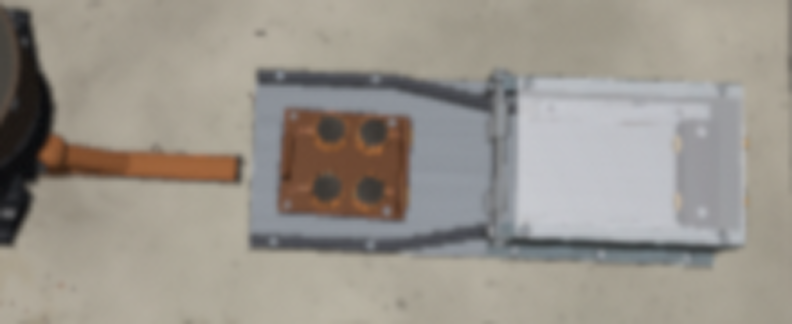

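Picture: the bar points at the carrier's rear pad with its nose at crop (240,168), pad centre near (288,163), and infeed centreline near row 158. I'll shift about 6 mm towards world +x and close the gap part way.

send_rows --targets '[{"x":0,"y":-0.6,"z":0,"ax":0,"ay":0,"az":0,"gripper":1},{"x":0.5,"y":0,"z":0,"ax":0,"ay":0,"az":0,"gripper":1},{"x":0.5,"y":0,"z":0,"ax":0,"ay":0,"az":0,"gripper":1},{"x":0,"y":0,"z":0,"ax":0,"ay":0,"az":0,"gripper":1},{"x":0,"y":0,"z":0,"ax":0,"ay":0,"az":0,"gripper":1}]'

```text
clock: 6.38
position: [514.0, 323.2, 41.4]
ee_rot: [-0.701, 0.714, 0.0, 0.0]
contact_force: [0.3, -0.5, -1.7]
gripper_width: 17.7
grasp_force: 58.9
```

```bash
cat > look.py <<'E'
from h import *
import sys
s=arm.read_state();print(s["clock"],s["position"].round(2),s["ee_rot"].round(4),s["contact_force"].round(2))
im,P,m=snap("top",sys.argv[1])
def reg(x0,x1,y0,y1,lo,hi,P=P):
    q=P.reshape(-1,3);return q[(q[:,0]>x0)&(q[:,0]<x1)&(q[:,1]>y0)&(q[:,1]<y1)&(q[:,2]>lo)&(q[:,2]<hi)]
b=reg(480,530,190,s["position"][1]-60,22,45)
ms=[np.array([y,(k[:,0].min()+k[:,0].max())/2]) for y in range(190,300,3) for k in [b[abs(b[:,1]-y)<2]] if len(k)>4]
ms=np.array(ms)
if len(ms)>3: c=np.polyfit(ms[:,0],ms[:,1],1);print("bar heading",-90-np.degrees(np.arctan(c[0])),"x at 190:",np.polyval(c,190),"nose y",b[:,1].min())
L=[]
for y in range(55,195,3):
    r=reg(440,580,y-2,y+2,15,26);l=r[r[:,0]<472,0];h=r[r[:,0]>541,0]
    if len(l)>3 and len(h)>3: L.append((y,(l.min()+h.max())/2))
L=np.array(L);c=np.polyfit(L[:,0],L[:,1],1);print("box heading",-90-np.degrees(np.arctan(c[0])),"x at 190:",np.polyval(c,190),"x at 50",np.polyval(c,50))
# carrier by colour
hsv=cv2.cvtColor(im,cv2.COLOR_RGB2HSV)
k=(hsv[...,0]<22)&(hsv[...,1]>90)&(P[...,2]>8)&(P[...,2]<45)&(P[...,1]<s["position"][1]-128)&(P[...,1]>-100)&(abs(P[...,0]-507)<45)
c=P[k]; print("car",rect(c),len(c),c[:,1].max())
E
python3 look.py t2
```

```text
6.3833 [513.98 323.17  41.36] [-7.006e-01  7.135e-01  0.000e+00  3.000e-04] [ 0.29 -0.45 -1.66]
bar heading -91.63287045123451 x at 190: 506.60786020892016 nose y 197.80020944401986
box heading -90.88377930508003 x at 190: 508.02961243396095 x at 50 505.8699609291218
car ((506.0953063964844, 141.58766174316406), (76.69168853759766, 61.88362121582031), 87.35943603515625) 746 180.12547316720347
```

send_rows --targets '[{"x":0.5,"y":0,"z":0,"ax":0,"ay":0,"az":-0.5,"gripper":1},{"x":0.5,"y":0,"z":0,"ax":0,"ay":0,"az":0,"gripper":1},{"x":0.4,"y":0,"z":0,"ax":0,"ay":0,"az":0,"gripper":1},{"x":0.2,"y":0,"z":0,"ax":0,"ay":0,"az":0,"gripper":1},{"x":0.2,"y":0,"z":0,"ax":0,"ay":0,"az":0,"gripper":1}]'

```text
clock: 6.85
position: [514.4, 306.6, 41.4]
ee_rot: [-0.704, 0.71, 0.0, 0.002]
contact_force: [-0.6, 4.6, -0.0]
gripper_width: 17.8
grasp_force: 59.1
```

send_rows --targets '[{"x":0.3,"y":0,"z":0,"ax":0,"ay":0,"az":0,"gripper":1},{"x":0.4,"y":0,"z":0,"ax":0,"ay":0,"az":0,"gripper":1},{"x":0.4,"y":0,"z":0,"ax":0,"ay":0,"az":0,"gripper":1},{"x":0.4,"y":0,"z":0,"ax":0,"ay":0,"az":0,"gripper":1},{"x":0.4,"y":0,"z":0,"ax":0,"ay":0,"az":0,"gripper":1}]'

```text
clock: 7.27
position: [513.6, 286.4, 40.9]
ee_rot: [-0.704, 0.71, -0.0, 0.0]
contact_force: [1.0, 3.8, 0.2]
gripper_width: 17.6
grasp_force: 59.0
```

```bash
python3 look.py t3
```

```text
7.2667 [513.6  286.45  40.94] [-7.040e-01  7.102e-01 -0.000e+00  3.000e-04] [0.95 3.82 0.22]
bar heading -90.70001535596917 x at 190: 508.4178399062579 nose y 191.14341802838186
box heading -90.92983022182561 x at 190: 508.1854331191388 x at 50 505.91322980110374
car ((507.2987060546875, 120.33094024658203), (77.16219329833984, 61.99180221557617), 88.71139526367188) 744 158.43403247752443
```

send_rows --targets '[{"x":0.4,"y":0,"z":0,"ax":0,"ay":0,"az":0,"gripper":1},{"x":0.4,"y":0,"z":0,"ax":0,"ay":0,"az":0,"gripper":1},{"x":0.4,"y":0,"z":0,"ax":0,"ay":0,"az":0,"gripper":1},{"x":0.4,"y":0,"z":0,"ax":0,"ay":0,"az":0,"gripper":1},{"x":0.4,"y":0,"z":0,"ax":0,"ay":0,"az":0,"gripper":1}]'

```text
clock: 7.73
position: [513.3, 266.2, 40.8]
ee_rot: [-0.704, 0.71, -0.0, 0.0]
contact_force: [0.2, 4.1, -0.2]
gripper_width: 17.7
grasp_force: 59.0
```

send_rows --targets '[{"x":0.4,"y":0,"z":0,"ax":0,"ay":0,"az":0,"gripper":1},{"x":0.4,"y":0,"z":0,"ax":0,"ay":0,"az":0,"gripper":1},{"x":0.4,"y":0,"z":0,"ax":0,"ay":0,"az":0,"gripper":1},{"x":0.4,"y":0,"z":0,"ax":0,"ay":0,"az":0,"gripper":1},{"x":0.4,"y":0,"z":0,"ax":0,"ay":0,"az":0,"gripper":1}]'

```text
clock: 8.15
position: [513.1, 246.2, 40.8]
ee_rot: [-0.704, 0.71, 0.0, 0.0]
contact_force: [-0.2, 4.1, -0.4]
gripper_width: 17.7
grasp_force: 59.1
```

```bash
python3 look.py t4
python3 - <<'E'
import cv2
a=cv2.imread("pics/t4.png")[180:270,240:460];cv2.imwrite("pics/t4c.png",cv2.resize(a,None,fx=3.6,fy=3.6,interpolation=cv2.INTER_CUBIC))
E
```

```text
8.15 [513.1  246.24  40.82] [-0.7039  0.7103  0.      0.    ] [-0.2   4.06 -0.37]
box heading -90.85907320679397 x at 190: 508.0719270746231 x at 50 505.97265792383814
car ((507.3987731933594, 83.87335968017578), (68.167236328125, 62.85321807861328), 89.94091033935547) 627 117.97046059140645
```

View pics/t4c.png

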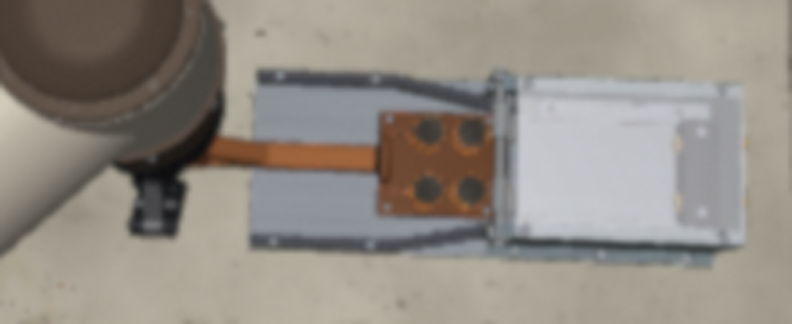

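Picture: the bar is on the pad at crop (383,158), and the carrier's nose has reached the flap, square between the rails. I keep pushing.

send_rows --targets '[{"x":0.3,"y":0,"z":0,"ax":0,"ay":0,"az":0,"gripper":1},{"x":0.3,"y":0,"z":0,"ax":0,"ay":0,"az":0,"gripper":1},{"x":0.3,"y":0,"z":0,"ax":0,"ay":0,"az":0,"gripper":1},{"x":0.3,"y":0,"z":0,"ax":0,"ay":0,"az":0,"gripper":1},{"x":0.3,"y":0,"z":0,"ax":0,"ay":0,"az":0,"gripper":1}]'

```text
clock: 8.62
position: [513.0, 231.4, 40.8]
ee_rot: [-0.704, 0.71, -0.0, 0.0]
contact_force: [0.6, 4.3, 0.2]
gripper_width: 17.6
grasp_force: 59.1
```

send_rows --targets '[{"x":0.3,"y":0,"z":0,"ax":0,"ay":0,"az":0,"gripper":1},{"x":0.3,"y":0,"z":0,"ax":0,"ay":0,"az":0,"gripper":1},{"x":0.3,"y":0,"z":0,"ax":0,"ay":0,"az":0,"gripper":1},{"x":0.3,"y":0,"z":0,"ax":0,"ay":0,"az":0,"gripper":1},{"x":0.3,"y":0,"z":0,"ax":0,"ay":0,"az":0,"gripper":1}]'

```text
clock: 9.03
position: [512.8, 216.4, 40.8]
ee_rot: [-0.704, 0.71, 0.0, 0.0]
contact_force: [0.8, 4.3, -0.1]
gripper_width: 17.9
grasp_force: 59.1
```

send_rows --targets '[{"x":0.3,"y":0,"z":0,"ax":0,"ay":0,"az":0,"gripper":1},{"x":0.3,"y":0,"z":0,"ax":0,"ay":0,"az":0,"gripper":1},{"x":0.3,"y":0,"z":0,"ax":0,"ay":0,"az":0,"gripper":1},{"x":0.3,"y":0,"z":0,"ax":0,"ay":0,"az":0,"gripper":1},{"x":0.3,"y":0,"z":0,"ax":0,"ay":0,"az":0,"gripper":1}]'

```text
clock: 9.45
position: [512.7, 201.3, 40.8]
ee_rot: [-0.704, 0.71, -0.0, -0.0]
contact_force: [0.7, 4.8, -0.0]
gripper_width: 17.6
grasp_force: 59.1
```

send_rows --targets '[{"x":0.3,"y":0,"z":0,"ax":0,"ay":0,"az":0,"gripper":1},{"x":0.3,"y":0,"z":0,"ax":0,"ay":0,"az":0,"gripper":1},{"x":0.3,"y":0,"z":0,"ax":0,"ay":0,"az":0,"gripper":1},{"x":0.3,"y":0,"z":0,"ax":0,"ay":0,"az":0,"gripper":1},{"x":0.3,"y":0,"z":0,"ax":0,"ay":0,"az":0,"gripper":1}]'

```text
clock: 9.87
position: [512.5, 186.2, 40.8]
ee_rot: [-0.704, 0.71, 0.0, -0.0]
contact_force: [0.9, 4.2, -0.2]
gripper_width: 17.6
grasp_force: 59.1
```

send_rows --targets '[{"x":0.2,"y":0,"z":0,"ax":0,"ay":0,"az":0,"gripper":1},{"x":0.2,"y":0,"z":0,"ax":0,"ay":0,"az":0,"gripper":1},{"x":0.2,"y":0,"z":0,"ax":0,"ay":0,"az":0,"gripper":1},{"x":0.2,"y":0,"z":0,"ax":0,"ay":0,"az":0,"gripper":1},{"x":0.2,"y":0,"z":0,"ax":0,"ay":0,"az":0,"gripper":1}]'

```text
clock: 10.28
position: [512.8, 177.0, 41.0]
ee_rot: [-0.704, 0.71, 0.0, 0.001]
contact_force: [-0.3, 7.1, 0.0]
gripper_width: 17.6
grasp_force: 59.2
```

send_rows --targets '[{"x":0.2,"y":0,"z":0,"ax":0,"ay":0,"az":0,"gripper":1},{"x":0.2,"y":0,"z":0,"ax":0,"ay":0,"az":0,"gripper":1},{"x":0.2,"y":0,"z":0,"ax":0,"ay":0,"az":0,"gripper":1},{"x":0.2,"y":0,"z":0,"ax":0,"ay":0,"az":0,"gripper":1},{"x":0.2,"y":0,"z":0,"ax":0,"ay":0,"az":0,"gripper":1}]'

```text
clock: 10.7
position: [515.8, 171.5, 42.8]
ee_rot: [-0.704, 0.71, -0.0, 0.006]
contact_force: [-1.3, 14.5, 3.1]
gripper_width: 17.3
grasp_force: 59.7
```

```bash
python3 look.py t5
python3 - <<'E'
import cv2
a=cv2.imread("pics/t5.png")[180:270,240:460];cv2.imwrite("pics/t5c.png",cv2.resize(a,None,fx=3.6,fy=3.6,interpolation=cv2.INTER_CUBIC))
E
```

```text
10.7 [515.76 171.55  42.77] [-0.7038  0.7103 -0.      0.0063] [-1.31 14.49  3.09]
box heading -91.17938072836657 x at 190: 508.70611463302134 x at 50 505.82393679964696Traceback (most recent call last):
  File "look.py", line 19, in <module>
    c=P[k]; print("car",rect(c),len(c),c[:,1].max())
                                       ~~~~~~~~~~^^
    return umr_maximum(a, axis, None, out, keepdims, initial, where)
ValueError: zero-size array to reduction operation maximum which has no identity
```

View pics/t5c.png

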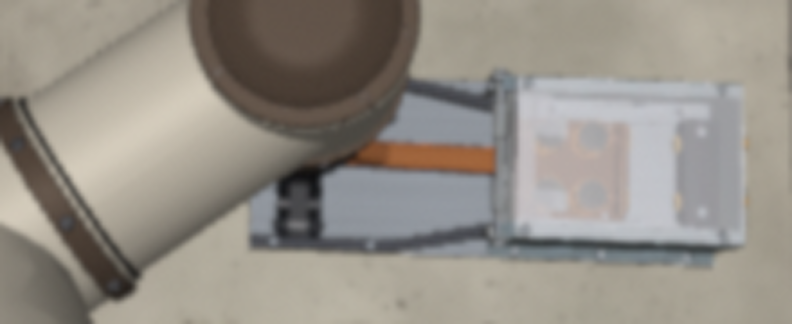

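Picture: the carrier is inside the chamber, with its nose at crop x≈628 and the stud block at x≈675, so about 28 mm remain. The 14 N is therefore the springs' onset, and I continue gently.

send_rows --targets '[{"x":0.1,"y":0,"z":0,"ax":0,"ay":0,"az":0,"gripper":1},{"x":0.1,"y":0,"z":0,"ax":0,"ay":0,"az":0,"gripper":1},{"x":0.1,"y":0,"z":0,"ax":0,"ay":0,"az":0,"gripper":1},{"x":0.1,"y":0,"z":0,"ax":0,"ay":0,"az":0,"gripper":1}]'

```text
clock: 11.08
position: [514.4, 165.8, 42.1]
ee_rot: [-0.704, 0.71, -0.0, 0.004]
contact_force: [-0.7, 10.9, 2.8]
gripper_width: 17.8
grasp_force: 59.4
```

send_rows --targets '[{"x":0.1,"y":0,"z":0,"ax":0,"ay":0,"az":0,"gripper":1},{"x":0.1,"y":0,"z":0,"ax":0,"ay":0,"az":0,"gripper":1},{"x":0.1,"y":0,"z":0,"ax":0,"ay":0,"az":0,"gripper":1},{"x":0.1,"y":0,"z":0,"ax":0,"ay":0,"az":0,"gripper":1}]'

```text
clock: 11.42
position: [514.4, 161.5, 42.0]
ee_rot: [-0.704, 0.71, -0.0, 0.004]
contact_force: [-1.3, 11.4, 2.0]
gripper_width: 17.7
grasp_force: 59.4
```

send_rows --targets '[{"x":0.1,"y":0,"z":0,"ax":0,"ay":0,"az":0,"gripper":1},{"x":0.1,"y":0,"z":0,"ax":0,"ay":0,"az":0,"gripper":1},{"x":0.1,"y":0,"z":0,"ax":0,"ay":0,"az":0,"gripper":1},{"x":0.1,"y":0,"z":0,"ax":0,"ay":0,"az":0,"gripper":1},{"x":0.1,"y":0,"z":0,"ax":0,"ay":0,"az":0,"gripper":1}]'

```text
clock: 11.83
position: [514.1, 156.4, 41.9]
ee_rot: [-0.704, 0.71, -0.0, 0.003]
contact_force: [-1.3, 10.9, 2.2]
gripper_width: 17.6
grasp_force: 59.4
```

send_rows --targets '[{"x":0.1,"y":0,"z":0,"ax":0,"ay":0,"az":0,"gripper":1},{"x":0.1,"y":0,"z":0,"ax":0,"ay":0,"az":0,"gripper":1},{"x":0.1,"y":0,"z":0,"ax":0,"ay":0,"az":0,"gripper":1},{"x":0.1,"y":0,"z":0,"ax":0,"ay":0,"az":0,"gripper":1}]'

```text
clock: 12.17
position: [513.9, 152.2, 41.8]
ee_rot: [-0.704, 0.71, -0.0, 0.003]
contact_force: [-0.6, 11.1, 2.8]
gripper_width: 17.4
grasp_force: 59.4
```

send_rows --targets '[{"x":0.05,"y":0,"z":0,"ax":0,"ay":0,"az":0,"gripper":1},{"x":0.05,"y":0,"z":0,"ax":0,"ay":0,"az":0,"gripper":1},{"x":0.05,"y":0,"z":0,"ax":0,"ay":0,"az":0,"gripper":1},{"x":0.05,"y":0,"z":0,"ax":0,"ay":0,"az":0,"gripper":1}]'

```text
clock: 12.5
position: [513.8, 150.1, 41.8]
ee_rot: [-0.704, 0.71, -0.0, 0.003]
contact_force: [-1.3, 12.4, 2.1]
gripper_width: 17.6
grasp_force: 59.4
```

send_rows --targets '[{"x":0.05,"y":0,"z":0,"ax":0,"ay":0,"az":0,"gripper":1},{"x":0.05,"y":0,"z":0,"ax":0,"ay":0,"az":0,"gripper":1},{"x":0.05,"y":0,"z":0,"ax":0,"ay":0,"az":0,"gripper":1}]'

```text
clock: 12.75
position: [513.7, 148.6, 41.7]
ee_rot: [-0.704, 0.71, -0.0, 0.003]
contact_force: [-0.1, 9.8, 2.9]
gripper_width: 17.7
grasp_force: 59.4
```

send_rows --targets '[{"x":0.05,"y":0,"z":0,"ax":0,"ay":0,"az":0,"gripper":1},{"x":0.05,"y":0,"z":0,"ax":0,"ay":0,"az":0,"gripper":1},{"x":0.05,"y":0,"z":0,"ax":0,"ay":0,"az":0,"gripper":1}]'

```text
clock: 13.0
position: [513.7, 147.0, 41.7]
ee_rot: [-0.704, 0.71, -0.0, 0.003]
contact_force: [-0.6, 10.4, 2.3]
gripper_width: 17.3
grasp_force: 59.4
```

send_rows --targets '[{"x":0.05,"y":0,"z":0,"ax":0,"ay":0,"az":0,"gripper":1},{"x":0.05,"y":0,"z":0,"ax":0,"ay":0,"az":0,"gripper":1},{"x":0.05,"y":0,"z":0,"ax":0,"ay":0,"az":0,"gripper":1}]'

```text
clock: 13.25
position: [513.7, 145.5, 41.7]
ee_rot: [-0.704, 0.71, -0.0, 0.003]
contact_force: [-0.7, 10.3, 2.5]
gripper_width: 17.4
grasp_force: 59.4
```

send_rows --targets '[{"x":0.05,"y":0,"z":0,"ax":0,"ay":0,"az":0,"gripper":1},{"x":0.05,"y":0,"z":0,"ax":0,"ay":0,"az":0,"gripper":1},{"x":0.05,"y":0,"z":0,"ax":0,"ay":0,"az":0,"gripper":1}]'

```text
clock: 13.5
position: [513.6, 144.0, 41.7]
ee_rot: [-0.704, 0.71, 0.0, 0.003]
contact_force: [-0.6, 11.4, 2.4]
gripper_width: 17.3
grasp_force: 59.4
```

send_rows --targets '[{"x":0.05,"y":0,"z":0,"ax":0,"ay":0,"az":0,"gripper":1},{"x":0.05,"y":0,"z":0,"ax":0,"ay":0,"az":0,"gripper":1},{"x":0.05,"y":0,"z":0,"ax":0,"ay":0,"az":0,"gripper":1}]'

```text
clock: 13.75
position: [513.6, 142.5, 41.7]
ee_rot: [-0.704, 0.71, 0.0, 0.003]
contact_force: [-1.7, 10.6, 2.1]
gripper_width: 17.7
grasp_force: 59.4
```

send_rows --targets '[{"x":0.05,"y":0,"z":0,"ax":0,"ay":0,"az":0,"gripper":1},{"x":0.05,"y":0,"z":0,"ax":0,"ay":0,"az":0,"gripper":1},{"x":0.05,"y":0,"z":0,"ax":0,"ay":0,"az":0,"gripper":1}]'

```text
clock: 14.0
position: [514.3, 142.1, 42.1]
ee_rot: [-0.704, 0.71, 0.0, 0.004]
contact_force: [-2.5, 14.9, 4.1]
gripper_width: 17.4
grasp_force: 59.7
```

Stud contact: the force has climbed about 4 N above the drag. I add a little and hold.

send_rows --targets '[{"x":0.05,"y":0,"z":0,"ax":0,"ay":0,"az":0,"gripper":1},{"x":0.03,"y":0,"z":0,"ax":0,"ay":0,"az":0,"gripper":1},{"x":0,"y":0,"z":0,"ax":0,"ay":0,"az":0,"gripper":1},{"x":0,"y":0,"z":0,"ax":0,"ay":0,"az":0,"gripper":1},{"x":0,"y":0,"z":0,"ax":0,"ay":0,"az":0,"gripper":1}]'

```text
clock: 14.42
position: [514.6, 142.0, 42.3]
ee_rot: [-0.704, 0.71, 0.0, 0.005]
contact_force: [-1.6, 16.4, 4.2]
gripper_width: 17.6
grasp_force: 59.7
```

send_rows --targets '[{"x":0.03,"y":0,"z":0,"ax":0,"ay":0,"az":0,"gripper":1},{"x":0,"y":0,"z":0,"ax":0,"ay":0,"az":0,"gripper":1},{"x":0,"y":0,"z":0,"ax":0,"ay":0,"az":0,"gripper":1},{"x":0,"y":0,"z":0,"ax":0,"ay":0,"az":0,"gripper":1},{"x":0,"y":0,"z":0,"ax":0,"ay":0,"az":0,"gripper":1}]'

```text
clock: 14.83
position: [514.7, 142.0, 42.4]
ee_rot: [-0.704, 0.71, 0.0, 0.005]
contact_force: [-3.3, 16.5, 4.2]
gripper_width: 17.7
grasp_force: 59.8
```

send_rows --targets '[{"x":-0.3,"y":0,"z":0,"ax":0,"ay":0,"az":0,"gripper":1},{"x":-0.4,"y":0,"z":0,"ax":0,"ay":0,"az":0,"gripper":1},{"x":-0.5,"y":0,"z":0,"ax":0,"ay":0,"az":0,"gripper":1},{"x":-0.5,"y":0,"z":0,"ax":0,"ay":0,"az":0,"gripper":1},{"x":-0.5,"y":0,"z":0,"ax":0,"ay":0,"az":0,"gripper":1}]'

```text
clock: 15.25
position: [511.6, 158.8, 40.2]
ee_rot: [-0.704, 0.71, 0.0, -0.001]
contact_force: [-0.1, -0.4, -1.2]
gripper_width: 17.9
grasp_force: 58.9
```

send_rows --targets '[{"x":-0.8,"y":0,"z":0,"ax":0,"ay":0,"az":0,"gripper":1},{"x":-0.8,"y":0,"z":0,"ax":0,"ay":0,"az":0,"gripper":1},{"x":-0.8,"y":0,"z":0,"ax":0,"ay":0,"az":0,"gripper":1},{"x":-0.8,"y":0,"z":0,"ax":0,"ay":0,"az":0,"gripper":1},{"x":-0.8,"y":0,"z":0,"ax":0,"ay":0,"az":0,"gripper":1}]'

```text
clock: 15.67
position: [512.7, 200.4, 40.8]
ee_rot: [-0.704, 0.71, -0.0, -0.0]
contact_force: [0.1, 0.5, -1.5]
gripper_width: 17.7
grasp_force: 58.9
```

send_rows --targets '[{"x":-1.5,"y":0,"z":0,"ax":0,"ay":0,"az":0,"gripper":1},{"x":-1.5,"y":0,"z":0,"ax":0,"ay":0,"az":0,"gripper":1},{"x":-1.5,"y":0,"z":0,"ax":0,"ay":0,"az":0,"gripper":1},{"x":-1.5,"y":0,"z":0,"ax":0,"ay":0,"az":0,"gripper":1},{"x":-1.5,"y":0,"z":0,"ax":0,"ay":0,"az":0,"gripper":1}]'

```text
clock: 16.08
position: [513.3, 276.4, 40.8]
ee_rot: [-0.704, 0.71, -0.0, 0.0]
contact_force: [0.5, -0.8, -1.4]
gripper_width: 17.8
grasp_force: 58.9
```

send_rows --targets '[{"x":-1.5,"y":0,"z":0,"ax":0,"ay":0,"az":0,"gripper":1},{"x":-1.5,"y":0,"z":0,"ax":0,"ay":0,"az":0,"gripper":1},{"x":-1.5,"y":0,"z":0,"ax":0,"ay":0,"az":0,"gripper":1},{"x":-1.5,"y":0,"z":0,"ax":0,"ay":0,"az":0,"gripper":1},{"x":-0.5,"y":0,"z":0,"ax":0,"ay":0,"az":0,"gripper":1}]'

```text
clock: 16.5
position: [514.3, 342.3, 40.8]
ee_rot: [-0.705, 0.71, -0.0, 0.001]
contact_force: [-0.8, 0.7, -1.2]
gripper_width: 17.7
grasp_force: 58.9
```

Run:
```python
from h import *
s=arm.read_state();print(s["clock"],s["position"].round(1),s["ee_rot"].round(4))
im,P,m=snap("top","t6");_,Ps,ms=snap("scene","s6")
a=im[150:290,180:460,::-1];a=cv2.resize(a,(800,400),interpolation=cv2.INTER_CUBIC)[:, :]
b=cv2.imread("pics/s6.png")[140:330,190:400];b=cv2.resize(b,(221,200),interpolation=cv2.INTER_CUBIC)
b2=cv2.resize(cv2.imread("pics/s6.png")[200:320,260:400],(233,200),interpolation=cv2.INTER_CUBIC)
o=np.zeros((600,800,3),np.uint8);o[:400]=a;o[400:,:221]=b;o[400:,230:463]=b2;cv2.imwrite("pics/o6.png",o)
q=P.reshape(-1,3);r=q[(abs(q[:,0]-507)<60)&(q[:,1]>160)&(q[:,1]<210)&(q[:,2]>3)&(q[:,2]<26)];print("infeed end y",np.percentile(r[:,1],[98,100]))
```

```text
16.5 [514.3 342.3  40.8] [-7.045e-01  7.097e-01 -1.000e-04  7.000e-04]
infeed end y [199.05135091 200.78052379]
```

View pics/o6.png

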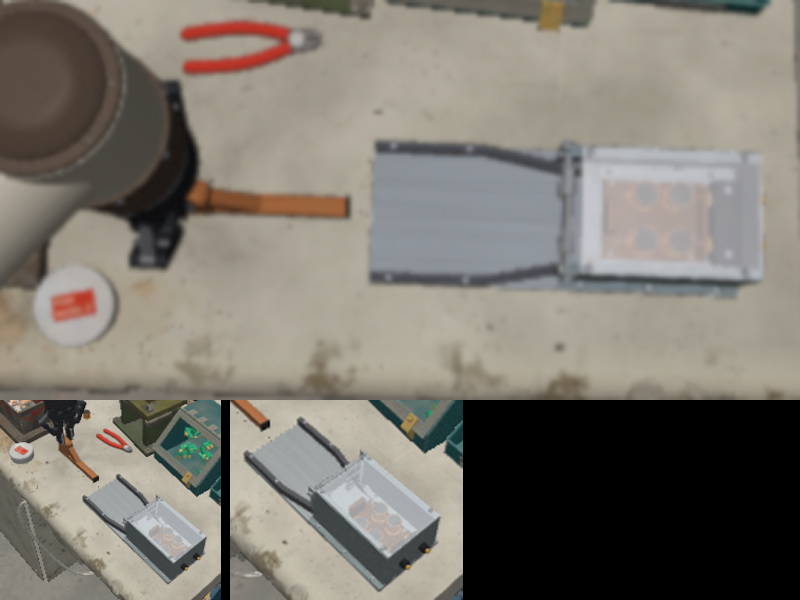

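Picture: the stick is out with its nose at (348,207), 17 mm clear of the infeed. The flap hangs shut and the carrier sits against the stud block at (660,220). I back off a little further and lay the stick down.

send_rows --targets '[{"x":-1,"y":0,"z":0.2,"ax":0,"ay":0,"az":0,"gripper":1},{"x":-1,"y":0,"z":0.3,"ax":0,"ay":0,"az":0,"gripper":1},{"x":0,"y":0,"z":0.4,"ax":0,"ay":0,"az":0,"gripper":1},{"x":0,"y":0,"z":0.4,"ax":0,"ay":0,"az":0,"gripper":1},{"x":0,"y":0,"z":0.2,"ax":0,"ay":0,"az":0,"gripper":1}]'

```text
clock: 17.02
position: [513.6, 358.8, 24.7]
ee_rot: [-0.704, 0.71, 0.0, -0.001]
contact_force: [-0.6, 0.3, -1.2]
gripper_width: 17.4
grasp_force: 58.9
```

send_rows --targets '[{"x":0,"y":0,"z":0.1,"ax":0,"ay":0,"az":0,"gripper":1},{"x":0,"y":0,"z":0,"ax":0,"ay":0,"az":0,"gripper":1},{"x":0,"y":0,"z":0,"ax":0,"ay":0,"az":0,"gripper":1}]'

```text
clock: 17.27
position: [514.2, 359.2, 24.8]
ee_rot: [-0.704, 0.71, -0.0, -0.0]
contact_force: [0.9, 0.1, -1.0]
gripper_width: 17.5
grasp_force: 58.9
```

send_rows --targets '[{"x":0,"y":0,"z":0.1,"ax":0,"ay":0,"az":0,"gripper":1},{"x":0,"y":0,"z":0.05,"ax":0,"ay":0,"az":0,"gripper":1},{"x":0,"y":0,"z":0,"ax":0,"ay":0,"az":0,"gripper":1},{"x":0,"y":0,"z":0,"ax":0,"ay":0,"az":0,"gripper":1}]'

```text
clock: 17.6
position: [514.4, 359.6, 23.9]
ee_rot: [-0.704, 0.71, -0.0, 0.0]
contact_force: [-0.8, -0.1, 1.6]
gripper_width: 17.7
grasp_force: 59.3
```

send_rows --targets '[{"x":0,"y":0,"z":0.03,"ax":0,"ay":0,"az":0,"gripper":1},{"x":0,"y":0,"z":0,"ax":0,"ay":0,"az":0,"gripper":0.4},{"x":0,"y":0,"z":0,"ax":0,"ay":0,"az":0,"gripper":0.1},{"x":0,"y":0,"z":0,"ax":0,"ay":0,"az":0,"gripper":-0.4},{"x":0,"y":0,"z":0,"ax":0,"ay":0,"az":0,"gripper":-0.4}]'

```text
clock: 18.02
position: [514.0, 359.5, 22.7]
ee_rot: [-0.704, 0.71, 0.0, -0.0]
contact_force: [0.1, 0.5, -0.1]
gripper_width: 58.8
grasp_force: 0.0
```

send_rows --targets '[{"x":0,"y":0,"z":0,"ax":0,"ay":0,"az":0,"gripper":-0.4},{"x":0,"y":0,"z":0,"ax":0,"ay":0,"az":0,"gripper":-0.4},{"x":0,"y":0,"z":0,"ax":0,"ay":0,"az":0,"gripper":-0.4}]'

```text
clock: 18.27
position: [514.1, 359.5, 22.9]
ee_rot: [-0.704, 0.71, -0.0, -0.0]
contact_force: [-0.4, 0.2, 0.2]
gripper_width: 59.5
grasp_force: 0.0
```

send_rows --targets '[{"x":0,"y":0,"z":-1,"ax":0,"ay":0,"az":0,"gripper":-0.4},{"x":0,"y":0,"z":-2.5,"ax":0,"ay":0,"az":0,"gripper":-0.4},{"x":0,"y":0,"z":-3,"ax":0,"ay":0,"az":0,"gripper":-0.4},{"x":0,"y":0,"z":-3,"ax":0,"ay":0,"az":0,"gripper":-0.4},{"x":0,"y":0,"z":-3,"ax":0,"ay":0,"az":0,"gripper":-0.4}]'

```text
clock: 18.68
position: [514.1, 359.4, 150.2]
ee_rot: [-0.704, 0.71, -0.0, 0.0]
contact_force: [0.7, 0.4, -0.4]
gripper_width: 59.9
grasp_force: 0.0
```

Run:
```python
from h import *
s=arm.read_state();print(s["clock"],s["position"].round(1),s["contact_force"].round(1),s["gripper_width"])
im,P,m=snap("wrist","w7")
im2,P2,_=snap("scene","s7")
a=cv2.resize(im[:,:,::-1],(640,400))
b=cv2.resize(im2[190:320,190:400,::-1],(323,200),interpolation=cv2.INTER_CUBIC);c=cv2.resize(im2[200:290,280:380,::-1],(222,200),interpolation=cv2.INTER_CUBIC)
o=np.zeros((600,640,3),np.uint8);o[:400]=a;o[400:,:323]=b;o[400:,330:552]=c;cv2.imwrite("pics/o7.png",o)
```

```text
18.6833 [514.1 359.4 150.2] [ 0.7  0.4 -0.4] 59.9333028617321
```

View pics/o7.png

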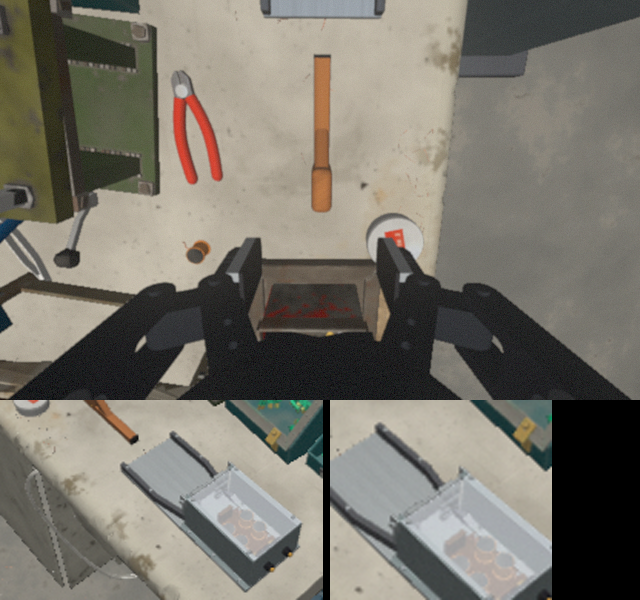

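Picture: the stick lies flat with its grip upright at (322,130), clear of the infeed mouth. The bystanders are undisturbed, the flap is shut and the carrier is home. Handing in.

```bash
python3 -c "
from bench import arm
print(arm.job_done())"
```

```text
the job is handed in; nothing more can be done
None
```

I handed the job in at about 19 s of robot time: the carrier is pressed home on the studs at about 6 N (estimated from wrist force less drag), the flap looks shut in the pictures, and the stick lies flat on the bench clear of the box; no verdict came back.

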